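Bring a polished ball round to the tote in a tipping dish

ROBOT

A 6-joint arm with a two-finger parallel gripper is mounted at the origin on a cart in front of the work surface, level with it; the furniture and walls round the work are solid. World frame = base frame: x ahead of the robot, y to its left, z up, the work surface at z = 0. Lengths are in m, angles in degrees, forces in N, time in s.
With the tool pointing down it reaches from about 0.35 to 0.875 m from the base axis. Payload 4.2 kg.
Tool frame: the origin (TCP) lies at the very end of the fingers, on their centre line; the grasp point (between the pads) lies 19 mm behind it; z points along the fingers, y is the direction in which the jaws open and shut (so a half turn about z gives the same grasp; the last joint's range is limited). The gripper opens to 87 mm and grips with 3 to 60 N. Pads are 19 mm wide; open, the fingers measure 117 mm over their backs; the gripper's body (75 mm by 190 mm) begins 51 mm behind the grasp point.
Start: joints at [-49.698, 22.042, 0.453, 0, -68.411, -14.817], TCP at [0.269, -0.564, 0.223] pointing down, gripper open.
Joint ranges: [-179.83, 179.83], [-69.29, 118.12], [-61.27, 80.66], [-181.25, 117.63], [-171.15, -9.14], [-177.46, 177.46]. Speed limits (degrees/s): [159.86, 159.86, 180, 180, 180, 180].

INTERFACE

Orientations are given as a 3x3 rotation matrix whose columns are the frame's x, y, z axes.
In Python, from station import r, imaging gives the robot as it stands. The module is installed in compiled form; this text tells all that it offers.
- The arm moves only by the tool move_arm, never from a script. Its argument "motion" is one flat list of numbers, 7 for each row, row after row: the shift along the tool's x, y, z in units of 40 mm (1.0 is 40 mm), then the turn, a rotation vector about the tool's x, y, z in units of 5 degrees (1.0 is 5 degrees), then the gripper's target within -1 to 1 (shut at 1, half-way at 0, fully open at -1). In form: [dx, dy, dz, wx, wy, wz, gripper, dx, dy, dz, wx, wy, wz, gripper, ...]. A call has 1 to 20 rows; each row is the pose to reach, as a shift and turn from the pose measured when the call began, along the tool's axes at that moment; what a row does not reach only later rows make up. A row lasts 1/12 s, in which the tool goes at most 41.7 mm and 7.16 degrees, less where a joint would pass 70% of its speed; a pose out of reach is approached as far as the arm can. A call with a gripper value outside its range is refused whole. The fingers move at their own pace and stop on an object; the grip force is fixed at half the most. Time passes only in rows, so rows that repeat a pose let the fingers close. It gives the time, the measured TCP pose, the force and the opening at its end, in the units of the state.
- r.sense(): the state, without advancing time (a new reading comes with each control period).
- imaging.capture(name): name is "side" or "top" or "wrist"; returns the picture (480x640x3 uint8, blue, green, red); there is no depth.
- imaging.camera_params(name): a dict with "intrinsics" (3x3 intrinsics, pixels), "world_from_camera" (4x4, takes a point from camera to world coordinates). Camera axes: x right, y down, z forward; pixel columns grow to the right and rows downward; lengths in m; the calibration is good to about 2 mm. A picture is of the moment at which its call begins: read the wrist's pose just before it. camera_params takes no time and is no camera call; for the wrist camera it gives the pose at the moment of the call.
- r.finish_job(): hands the job in, once; it reports no verdict.
The state is a dict: "time_s": time; "joints": joint angles; "joint_velocities": joint speeds; "effort": joint torques, N m; "tcp_pos": TCP position; "ee_rot": TCP orientation; "wrist_force": force on the tool from outside, world axes, zero at the start; "moment": the same for the moment, N m; "gripper_width": opening from 0.0 (shut) to 1.0 (fully open).
Only numpy, scipy, OpenCV 4.12 (cv2) and the standard library are available. Lean on these libraries where they do the work, as an engineer would, in place of code of your own. Each camera call takes 0.05 s, during which the arm holds its last target.

TASK

Take the polished steel ball from the rails of the catch tray and let it settle in the middle of the tipping dish while the dish stands on its stand. Then lift the dish straight up by its wooden grip to about 10 cm above the stand and, staying over the stand, turn it a quarter turn so that its pouring lip points to the grey tote, keeping the dish level and the ball in the middle all the while. Finish still holding the dish there, level and still, ready to tip; leave the tote, sanding block, tape measure and nut where they are.

Things in the scene. Friction and masses are not known exactly. Their poses are not given: they have to be found in the camera images.
- ball_center (a point): Centre of the polished steel ball, 28 mm in diameter, 90 g. It lies on the two rails of the catch tray, against the end stop, its centre about 54 mm above the bench. It rolls freely.
- catch_tray: Fixed catch tray: board 135 x 50 x 8 mm, two steel rails along its x, 20 mm wide over both, 39 mm above the bench. Origin on the bench, midway across, 25 mm from the ball along +x. At -x the low end with a wire end stop 57 mm high, 17 mm past the ball's centre; at +x the rails rise to 67 mm. Grasp the ball from above, fingers closing along the tray's y, one each side of the rails.
- stand: Fixed round wooden stand, 100 mm in diameter, 16 mm high, origin on the bench at its centre. Its x, y axes have the directions that the dish's x, y axes have at the start.
- dish_grip (a point): Centre of the dish's wooden grip, with the dish's axes: 13 mm thick (x), 44 mm long (y), 16 mm high, 66 mm above the dish's underside, 82 mm above the bench at the start. It tops a wire bail (5.6 mm wire) that arches over the dish along its y, legs at y = +-67 mm. Lifted here, the dish hangs level. Let the ball in beside the bail, 35 to 40 mm from it along +x or -x.
- dish_middle (a point): Deepest point in the middle of the dish's inside, 7 mm above its underside, 23 mm above the bench at the start; the dish's axes, z up. The inside is a 9 degree cone of 60 mm radius: a ball let in rolls to the middle and settles within a few seconds; its centre then lies 14 mm above this point.
- dish_lip (a point): Tip of the pouring lip, 44 mm wide, that juts out of the rim on the dish's -x side (80 mm from the middle). At the start it points roughly towards the robot.
- dish: Round shallow aluminium dish, 128 mm across, 220 g, rim 12 mm above the cone's edge, loose on the stand; origin at the centre of its underside; lip at its -x side, bail along its y.
- ball: The ball's body (origin on or in the ball; it turns as the ball rolls, use ball_center).
- tote: Open square grey plastic tote, 80 x 80 x 34 mm, origin at the centre of its underside. It stands about 160 mm from the stand, square to the side of it (along the stand's +y or -y, which one varies).
- sander: Cork sanding block, 46 x 75 x 24 mm, on the other side of the stand from the tote; origin under its centre. Leave alone.
- tape: Pocket tape measure, 36 x 72 x 58 mm, behind the work; origin under its centre. Leave alone.
- hex_nut: Large steel hex nut, 22 mm across, 10 mm high, at the front edge; origin under its centre. Leave alone.
Things that resemble listed ones, but are neither listed nor needed, are in the scene too. What is shaped like the ball but pink or yellow is not meant.

How it is judged:
By the outcome, as a careful person would: the job done as asked, in the order asked, and still so for the second after the job is handed in, while the arm keeps its last pose, push and grip.
It also fails if it takes over 54 s, if anything falls off the work surface, if the arm or the gripper's body presses on something with over 40 N, if the wrist force passes 120 N, or if a joint passes its speed limit or range.

## Working session

There is one attempt and no reset: what is moved stays moved. The work goes in short steps, Python scripts to look and compute and a tool call to move; the robot and the scene stay as the last step left them, time stands still between calls to the robot, and variables do not carry over. Pictures are saved under pics/ and viewed, and the job is handed in when it is done.

Besides the shell and the picture viewer there is one more tool, called after "Call:" in YAML: its name, and indented under it one key for each argument. move_arm: Moves the arm, as the interface text tells. Its arguments: {"type":"object","properties":{"motion":{"type":"array","items":{"type":"number"}}},"required":["motion"]}

```bash
mkdir -p pics; python3 - <<'E'
from station import r, imaging
import cv2, numpy as np
np.set_printoptions(precision=4,suppress=True)
for n in ["top","side"]:
    im=imaging.capture(n); cv2.imwrite(f"pics/{n}0.png",im)
    p=imaging.camera_params(n); print(n,p["intrinsics"],p["world_from_camera"])
s=r.sense(); print(s)
E
```

```text
top [[441.649    0.     323.3279]
 [  0.     441.649  230.5048]
 [  0.       0.       1.    ]] [[ 0.0003 -0.9983  0.0577  0.4631]
 [-0.9999 -0.001  -0.0114  0.0533]
 [ 0.0115 -0.0577 -0.9983  1.0678]
 [ 0.      0.      0.      1.    ]]
side [[463.2702   0.     321.0007]
 [  0.     463.2702 237.3977]
 [  0.       0.       1.    ]] [[-0.9999 -0.0118 -0.0055  0.5504]
 [-0.0067  0.8287 -0.5596  0.5072]
 [ 0.0112 -0.5595 -0.8287  0.7919]
 [ 0.      0.      0.      1.    ]]
{'time_s': 0.1, 'joints': array([-49.6976,  22.0871,   0.388 ,  -0.0251, -68.4117, -14.8161]), 'joint_velocities': array([-0.0473, -0.0655,  0.1343,  0.1146,  0.0344,  0.048 ]), 'effort': array([ -0.0004, -39.169 ,  18.7934,   4.2319,   0.0135,  -0.0001]), 'tcp_pos': array([ 0.2687, -0.5637,  0.2216]), 'ee_rot': array([[-0.9028, -0.4301, -0.0009],
       [-0.4301,  0.9028,  0.0017],
       [ 0.0001,  0.002 , -1.    ]]), 'wrist_force': array([-0.7374, -0.1948, -0.7809]), 'moment': array([ 0.0067, -0.0408, -0.0415]), 'gripper_width': 0.9995635599188587}
```

View pics/top0.png

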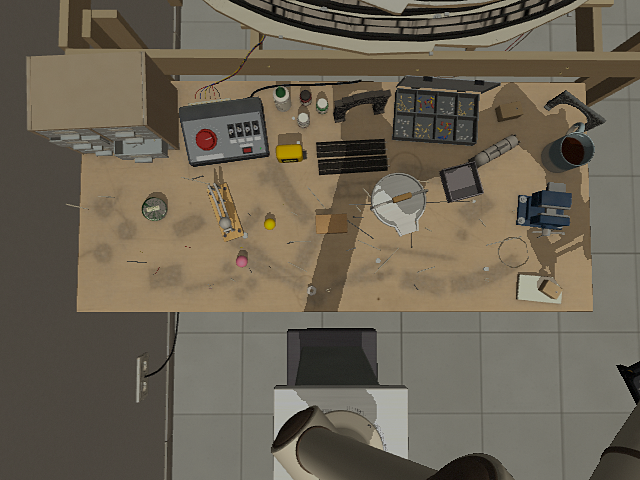

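View pics/side0.png

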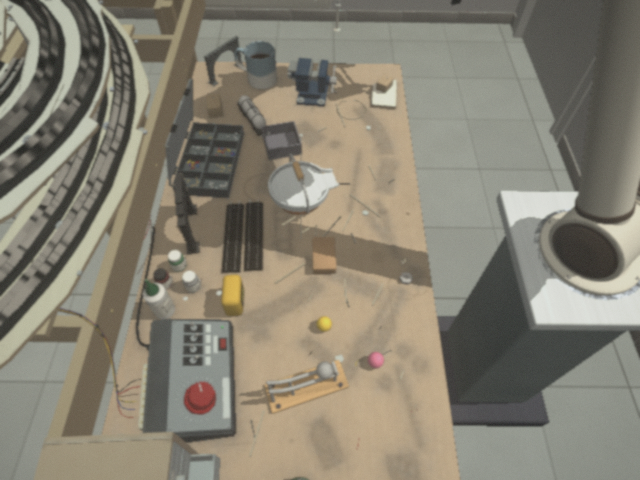

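The top view shows the tray and ball near (226,224), the dish near (398,203) with its lip at (405,234), and the tote at (461,183), on the −y side. I'll enlarge these areas.

```bash
python3 - <<'E'
import cv2
t=cv2.imread("pics/top0.png"); s=cv2.imread("pics/side0.png")
def c(im,x,y,w,h,k,n): cv2.imwrite(n,cv2.resize(im[y:y+h,x:x+w],None,fx=k,fy=k,interpolation=cv2.INTER_CUBIC))
c(t,195,160,70,90,6,"pics/t_tray.png"); c(t,360,155,130,90,6,"pics/t_dish.png")
c(s,250,340,110,80,6,"pics/s_tray.png"); c(s,250,110,110,110,5,"pics/s_dish.png")
E
```

```text
(no output)
```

View pics/t_tray.png

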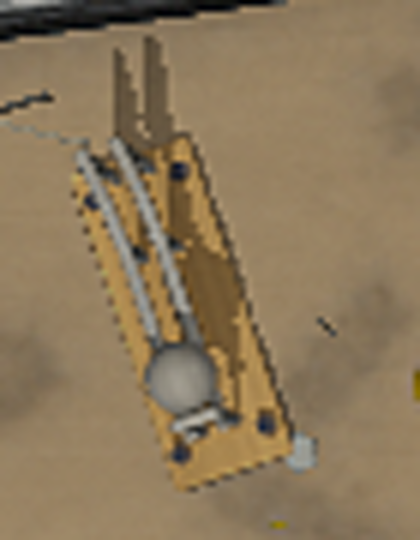

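View pics/t_dish.png

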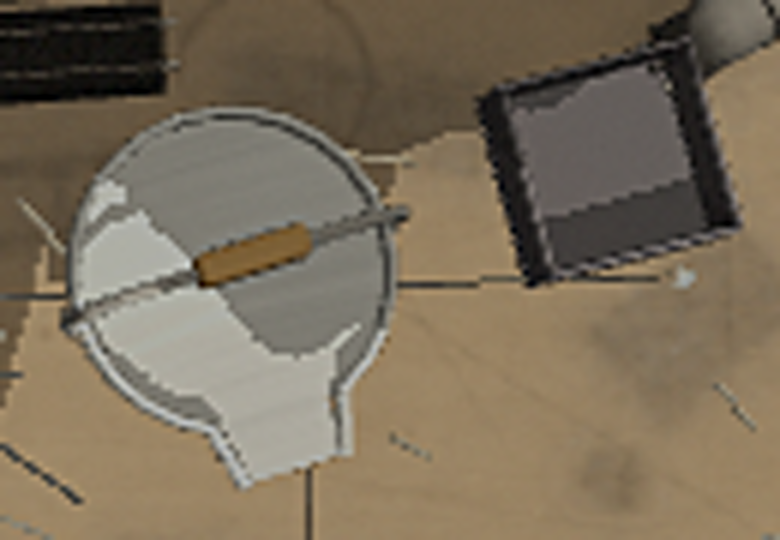

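View pics/s_tray.png

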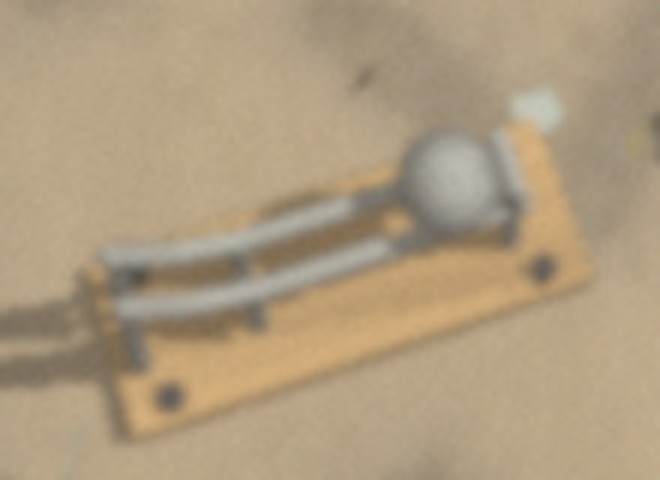

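View pics/s_dish.png

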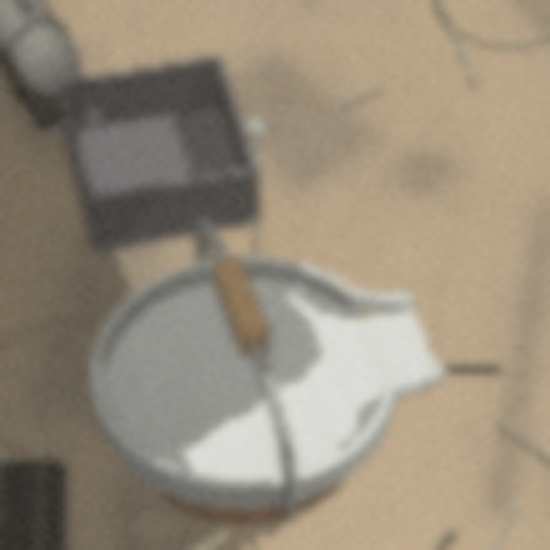

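```bash
cat > h.py <<'E'
from station import r, imaging
import cv2, numpy as np
np.set_printoptions(precision=4,suppress=True)
def ray(n,uv,p=None):
    p=p or imaging.camera_params(n); K=p["intrinsics"];T=p["world_from_camera"]
    d=T[:3,:3]@np.linalg.inv(K)@np.array([uv[0],uv[1],1.]); return T[:3,3],d
def atz(n,uv,z,p=None):
    o,d=ray(n,uv,p); return o+d*(z-o[2])/d[2]
def tri(a,b):
    (o1,d1),(o2,d2)=a,b
    A=np.stack([d1,-d2],1); t=np.linalg.lstsq(A,o2-o1,rcond=None)[0]
    p,q=o1+d1*t[0],o2+d2*t[1]; return (p+q)/2,np.linalg.norm(p-q)
E
python3 - <<'E'
from h import *
c=lambda u,v,k,x,y:((u+.5)/k-.5+x,(v+.5)/k-.5+y)
T=lambda u,v:c(u,v,6,195,160); D=lambda u,v:c(u,v,6,360,155)
S=lambda u,v:c(u,v,6,250,340); SD=lambda u,v:c(u,v,5,250,110)
print("ball top@.054",atz("top",T(181,377),.054),"side",atz("side",S(452,183),.054),tri(ray("top",T(181,377)),ray("side",S(452,183))))
print("rails hi",atz("top",T(101,148),.067), "side",atz("side",S(115,280),.067))
for a in [(178,490),(293,455),(185,135),(72,195)]: print("board",atz("top",T(*a),.008))
print("grip top",atz("top",D(255,254),.088),atz("side",SD(241,303),.084),tri(ray("top",D(255,254)),ray("side",SD(241,303))))
g=[atz("top",D(*a),.088) for a in [(198,272),(312,236)]];print("grip ends",g)
print("bail",atz("top",D(68,320),.04),atz("top",D(402,213),.04))
print("lip",atz("top",D(243,485),.04),atz("top",D(350,452),.04))
t=[atz("top",D(*a),.034) for a in [(484,98),(692,40),(738,228),(540,282)]];print("tote",t,np.mean(t,0))
E
```

```text
ball top@.054 [0.5402 0.2681 0.054 ] side [0.5374 0.2667 0.054 ] (array([0.5387, 0.2676, 0.0574]), np.float64(0.002428023369315895))
rails hi [0.6263 0.2968 0.067 ] side [0.6247 0.2972 0.067 ]
board [0.4984 0.2785 0.008 ]
board [0.5124 0.2328 0.008 ]
board [0.6412 0.2775 0.008 ]
board [0.6169 0.3225 0.008 ]
grip top [ 0.5952 -0.134   0.088 ] [ 0.5942 -0.1358  0.084 ] (array([ 0.5948, -0.1344,  0.0857]), np.float64(0.001500455517497331))
grip ends [array([ 0.5885, -0.1127,  0.088 ]), array([ 0.602 , -0.1554,  0.088 ])]
bail [ 0.5757 -0.0698  0.04  ] [ 0.618  -0.2011  0.04  ]
lip [ 0.5113 -0.1376  0.04  ] [ 0.5242 -0.1795  0.04  ]
tote [array([ 0.6647, -0.2356,  0.034 ]), array([ 0.6881, -0.3186,  0.034 ]), array([ 0.6132, -0.3354,  0.034 ]), array([ 0.5916, -0.2566,  0.034 ])] [ 0.6394 -0.2866  0.034 ]
```

```bash
cat >> h.py <<'E'
from scipy.spatial.transform import Rotation as R
def Rd(ydeg):
    a=np.radians(ydeg); y=np.array([np.cos(a),np.sin(a),0]); z=np.array([0,0,-1.]); return np.stack([np.cross(y,z),y,z],1)
def mv(pos,ydeg):
    s=r.sense(); Rc=s["ee_rot"]
    d=Rc.T@(np.array(pos)-s["tcp_pos"])/.04
    w=R.from_matrix(Rc.T@Rd(ydeg)).as_rotvec(degrees=True)/5
    return np.r_[d,w]
def st():
    s=r.sense(); y=s["ee_rot"][:,1]
    print("t %.2f"%s["time_s"],"tcp",s["tcp_pos"],"yaw %.2f"%np.degrees(np.arctan2(y[1],y[0])),"z",s["ee_rot"][:,2],"F",s["wrist_force"],"M",s["moment"],"w %.4f"%s["gripper_width"],"j",s["joints"])
E
python3 -c "
from h import *
print(mv([.539,.2676,.17],109.1))"
```

```text
[-15.0397  15.8522   1.3189   0.0225  -0.0024   1.2754]
```

Call:
move_arm:
  motion: [-15.04,15.85,1.32,0.02,0,1.28,-1,-15.04,15.85,1.32,0.02,0,1.28,-1,-15.04,15.85,1.32,0.02,0,1.28,-1,-15.04,15.85,1.32,0.02,0,1.28,-1,-15.04,15.85,1.32,0.02,0,1.28,-1,-15.04,15.85,1.32,0.02,0,1.28,-1,-15.04,15.85,1.32,0.02,0,1.28,-1,-15.04,15.85,1.32,0.02,0,1.28,-1,-15.04,15.85,1.32,0.02,0,1.28,-1,-15.04,15.85,1.32,0.02,0,1.28,-1,-15.04,15.85,1.32,0.02,0,1.28,-1,-15.04,15.85,1.32,0.02,0,1.28,-1,-15.04,15.85,1.32,0.02,0,1.28,-1,-15.04,15.85,1.32,0.02,0,1.28,-1,-15.04,15.85,1.32,0.02,0,1.28,-1,-15.04,15.85,1.32,0.02,0,1.28,-1,-15.04,15.85,1.32,0.02,0,1.28,-1,-15.04,15.85,1.32,0.02,0,1.28,-1,-15.04,15.85,1.32,0.02,0,1.28,-1,-15.04,15.85,1.32,0.02,0,1.28,-1]

```text
time_s: 1.77
tcp_pos: [0.5258, 0.229, 0.172]
ee_rot: [[-0.945, -0.327, -0.001], [-0.327, 0.945, -0.0], [0.001, 0.0, -1.0]]
wrist_force: [1.6, -0.1, 0.3]
gripper_width: 0.996
```

```bash
python3 -c "
from h import *
st();print(mv([.539,.2676,.17],109.1))"
```

```text
t 1.77 tcp [0.5258 0.229  0.172 ] yaw 109.10 z [-0.001  -0.0003 -1.    ] F [ 1.6098 -0.0588  0.3147] M [-0.0518 -0.1128 -0.0114] w 0.9960 j [  39.7014   19.4491  -11.1556   -0.0278  -59.451  -110.5885]
[-0.6283  0.8038  0.0492  0.0006 -0.0121 -0.0002]
```

Call:
move_arm:
  motion: [-0.63,0.8,0.05,0,0,0,-1,-0.63,0.8,0.05,0,0,0,-1,-0.63,0.8,0.05,0,0,0,-1,-0.63,0.8,0.05,0,0,0,-1,-0.63,0.8,0.05,0,0,0,-1]

```text
time_s: 2.18
tcp_pos: [0.5386, 0.2664, 0.1699]
ee_rot: [[-0.945, -0.327, -0.002], [-0.327, 0.945, -0.001], [0.002, -0.0, -1.0]]
wrist_force: [-0.8, -0.4, 0.1]
gripper_width: 1.002
```

```bash
python3 -c "
from h import *
import pickle
st();p=imaging.camera_params('wrist');im=imaging.capture('wrist');cv2.imwrite('pics/w1.png',im);pickle.dump(p,open('w1.pkl','wb'));print(p)
T=np.linalg.inv(p['world_from_camera']);q=T@np.array([.539,.2676,.054,1]);q=p['intrinsics']@q[:3];print(q/q[2])"
```

```text
t 2.18 tcp [0.5386 0.2664 0.1699] yaw 109.06 z [-0.0018 -0.0009 -1.    ] F [-0.8133 -0.4339  0.0669] M [-0.0573 -0.0051 -0.0093] w 1.0020 j [  41.7219   22.1211   -7.3477   -0.0333  -60.6413 -112.6489]
{'intrinsics': array([[337.178 ,   0.    , 318.5347],
       [  0.    , 337.178 , 242.9812],
       [  0.    ,   0.    ,   1.    ]]), 'world_from_camera': array([[-0.3257,  0.9045,  0.2752,  0.4608],
       [ 0.9455,  0.3117,  0.0946,  0.2406],
       [-0.0002,  0.291 , -0.9567,  0.3315],
       [ 0.    ,  0.    ,  0.    ,  1.    ]])}
[318.6693 241.1708   1.    ]
```

View pics/w1.png

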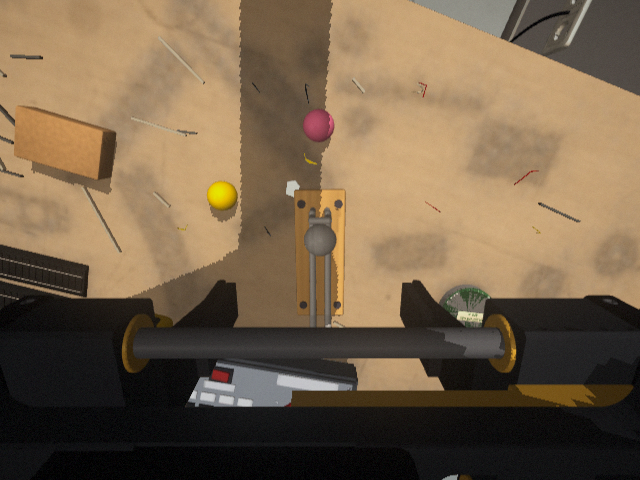

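The wrist view has the ball at about (320,240) on rails running vertically near column 320. That agrees with the estimate projected to (318.7,241.2), within about 1 mm.

```bash
python3 -c "
from h import *
import pickle
p=pickle.load(open('w1.pkl','rb'));im=cv2.imread('pics/w1.png')
print(atz('w',(319.8,240),.054,p), atz('w',(317,205),.008,p))
c=im[180:330,270:370];cv2.imwrite('pics/w1c.png',cv2.resize(c,None,fx=4,fy=4,interpolation=2))
print(mv([.539,.268,.035],109.1))"
```

```text
[0.5377 0.2682 0.054 ] [0.5179 0.2586 0.008 ]
[-0.0244  0.0403  3.3797 -0.0008 -0.0156 -0.0129]
```

View pics/w1c.png

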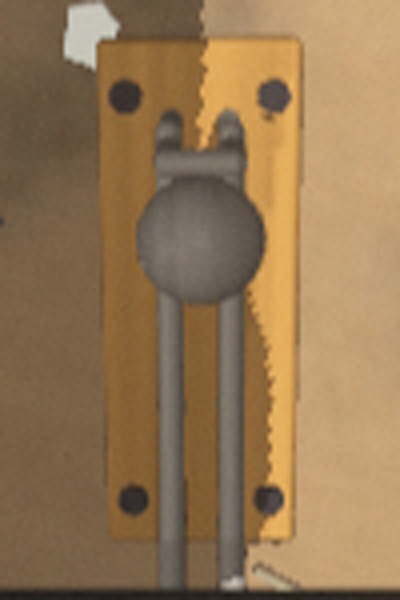

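Call:
move_arm:
  motion: [-0.01,0.04,1.0,0,0,0,-1,-0.01,0.04,2.0,0,0,0,-0.6,-0.01,0.04,2.7,0,0,0,-0.4,-0.01,0.04,3.1,0,-0.01,0,-0.3,-0.01,0.04,3.38,0,-0.01,0,-0.2,-0.01,0.04,3.38,0,-0.01,0,-0.2,-0.01,0.04,3.38,0,-0.01,0,-0.2,-0.01,0.04,3.38,0,-0.01,0,-0.2]

```text
time_s: 2.9
tcp_pos: [0.5396, 0.2682, 0.0368]
ee_rot: [[-0.945, -0.326, 0.002], [-0.326, 0.945, 0.002], [-0.003, 0.001, -1.0]]
wrist_force: [0.4, 0.5, -0.8]
gripper_width: 0.621
```

```bash
python3 -c "
from h import *
import pickle
st();p=imaging.camera_params('wrist');im=imaging.capture('wrist');cv2.imwrite('pics/w2.png',im);print(mv([.5384,.268,.035],109.1))"
```

```text
t 2.90 tcp [0.5396 0.2682 0.0368] yaw 109.03 z [ 0.0023  0.0017 -1.    ] F [ 0.3823  0.5288 -0.8003] M [ 0.027  -0.0233 -0.0375] w 0.6205 j [  41.8201   30.578   -15.4849    0.0216  -43.7738 -112.8038]
[ 0.0301  0.0001  0.0472  0.0123  0.0339 -0.0126]
```

View pics/w2.png

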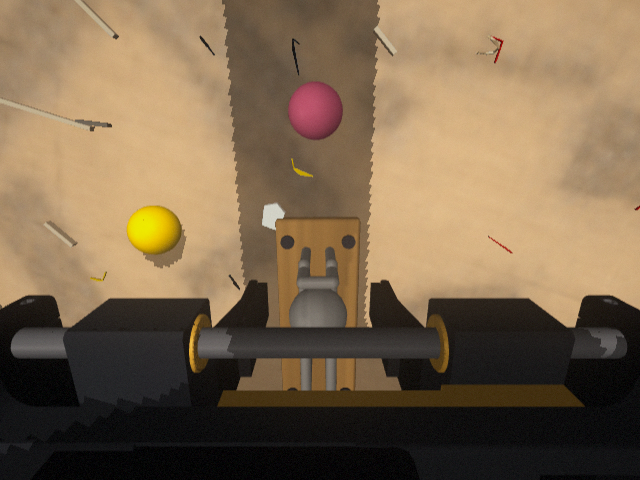

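The ball (317,315) sits midway between the finger inner edges (267 and 370), so I'm closing the gripper.

Call:
move_arm:
  motion: [0.03,0,0.05,0.01,0.03,0,0.1,0.03,0,0.05,0.01,0.03,0,0.25,0.03,0,0.05,0.01,0.03,0,0.4,0.03,0,0.05,0.01,0.03,0,0.6,0.03,0,0.05,0.01,0.03,0,0.8,0.03,0,0.05,0.01,0.03,0,0.8,0.03,0,0.05,0.01,0.03,0,0.8,0.03,0,0.05,0.01,0.03,0,0.8]

```text
time_s: 3.62
tcp_pos: [0.5386, 0.268, 0.0352]
ee_rot: [[-0.945, -0.326, 0.001], [-0.326, 0.945, 0.0], [-0.001, 0.0, -1.0]]
wrist_force: [-0.2, -0.6, 3.0]
gripper_width: 0.302
```

```bash
python3 -c "
from h import *
st();s=r.sense();q=s['tcp_pos'].copy();q[2]=.17;print(mv(q,109.1)); q=[.6302,-.1232,.17];print(mv(q,107.8))"
```

```text
t 3.62 tcp [0.5386 0.268  0.0352] yaw 109.04 z [ 0.0005  0.0003 -1.    ] F [-0.2058 -0.5514  2.9634] M [-0.2924  0.0355  0.0124] w 0.3025 j [  41.863    30.6704  -15.6042    0.013   -43.693  -112.8299]
[-0.002   0.0003 -3.3694  0.0009  0.0067 -0.0115]
[ 1.0228 -9.991  -3.3708  0.0009  0.0067  0.2485]
```

Call:
move_arm:
  motion: [0,0,-0.2,0,0,0,0.8,0,0,-0.5,0,0,0,0.8,0,0,-0.8,0,0,0,0.8,0,0,-0.8,0,0,0,0.8]

```text
time_s: 3.95
tcp_pos: [0.5398, 0.269, 0.0697]
ee_rot: [[-0.945, -0.327, 0.004], [-0.327, 0.945, 0.003], [-0.005, 0.001, -1.0]]
wrist_force: [0.1, 0.2, 0.5]
gripper_width: 0.303
```

```bash
python3 -c "
from h import *
st();im=imaging.capture('wrist');cv2.imwrite('pics/w3.png',im);st()"
```

```text
t 3.95 tcp [0.5398 0.269  0.0697] yaw 109.07 z [ 0.0042  0.003  -1.    ] F [0.1132 0.2032 0.4518] M [ 0.0805 -0.0337 -0.0046] w 0.3029 j [  41.8719   28.1697  -13.889     0.0448  -47.6479 -112.8309]
t 4.00 tcp [0.5391 0.2687 0.0684] yaw 109.05 z [ 0.0026  0.0023 -1.    ] F [ 0.5325 -0.4776 -0.8595] M [-0.0396  0.0346  0.0249] w 0.3015 j [  41.8759   28.2377  -13.9729    0.0056  -47.5913 -112.8304]
```

View pics/w3.png

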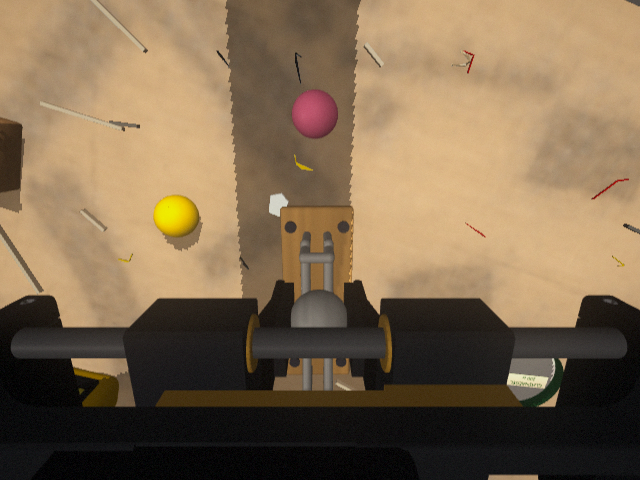

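The ball is held between the fingers at (319,315) and has left the rails. Next I carry it to above the dish's +x side.

```bash
python3 -c "
from h import *
print(mv([.6302,-.1232,.15],107.8))"
```

```text
[  1.0384 -10.0008  -2.0552   0.015    0.0367   0.2499]
```

Call:
move_arm:
  motion: [0,0,-1.0,0,0.04,0,0.8,0,0,-2.0,0,0.04,0,0.8,0.05,-0.5,-2.06,0.01,0.04,0.25,0.8,0.12,-1.2,-2.06,0.01,0.04,0.25,0.8,0.2,-2.1,-2.06,0.01,0.04,0.25,0.8,0.32,-3.1,-2.06,0.01,0.04,0.25,0.8,0.42,-4.1,-2.06,0.01,0.04,0.25,0.8,0.53,-5.1,-2.06,0.01,0.04,0.25,0.8,0.63,-6.1,-2.06,0.01,0.04,0.25,0.8,0.74,-7.1,-2.06,0.01,0.04,0.25,0.8,0.84,-8.1,-2.06,0.01,0.04,0.25,0.8,0.94,-9.0,-2.06,0.01,0.04,0.25,0.8,1.0,-9.6,-2.06,0.01,0.04,0.25,0.8,1.04,-10.0,-2.06,0.01,0.04,0.25,0.8,1.04,-10.0,-2.06,0.01,0.04,0.25,0.8,1.04,-10.0,-2.06,0.01,0.04,0.25,0.8,1.04,-10.0,-2.06,0.01,0.04,0.25,0.8]

```text
time_s: 5.42
tcp_pos: [0.6295, -0.1226, 0.1493]
ee_rot: [[-0.952, -0.306, -0.002], [-0.306, 0.952, 0.001], [0.002, 0.001, -1.0]]
wrist_force: [0.7, -0.2, -0.7]
gripper_width: 0.301
```

```bash
python3 -c "
from h import *
import pickle
st();p=imaging.camera_params('wrist');im=imaging.capture('wrist');cv2.imwrite('pics/w4.png',im);pickle.dump(p,open('w4.pkl','wb'));
T=np.linalg.inv(p['world_from_camera'])
for P in ([.595,-.1345,.09],[.6302,-.1232,.03]):
  q=p['intrinsics']@(T@np.array(P+[1]))[:3];print(q/q[2])
print(mv([.6302,-.1232,.039],107.8))"
```

```text
t 5.42 tcp [ 0.6295 -0.1226  0.1493] yaw 107.80 z [-0.002   0.0008 -1.    ] F [ 0.6863 -0.2129 -0.6987] M [-0.0002 -0.0228  0.0244] w 0.3006 j [  3.3814  26.869   -2.7725  -0.062  -60.4716 -75.5526]
[315.8658 211.8191   1.    ]
[316.4241 239.6756   1.    ]
[-0.0081 -0.0304  2.765   0.0131 -0.0144  0.0094]
```

View pics/w4.png

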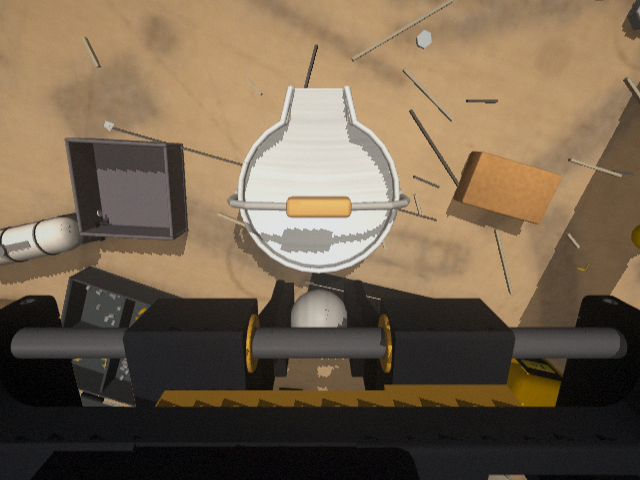

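```bash
python3 -c "
from h import *
import pickle
p=pickle.load(open('w4.pkl','rb'));im=cv2.imread('pics/w4.png')
cv2.imwrite('pics/w4c.png',cv2.resize(im[80:280,220:420],None,fx=3,fy=3,interpolation=2))
print(atz('w',(319,206),.09,p),atz('w',(319,193),.023,p))
print('bail mid',(atz('w',(233,201),.05,p)+atz('w',(404,202),.05,p))/2)"
```

```text
[ 0.5906 -0.1337  0.09  ] [ 0.5919 -0.1331  0.023 ]
bail mid [ 0.5945 -0.1327  0.05  ]
```

View pics/w4c.png

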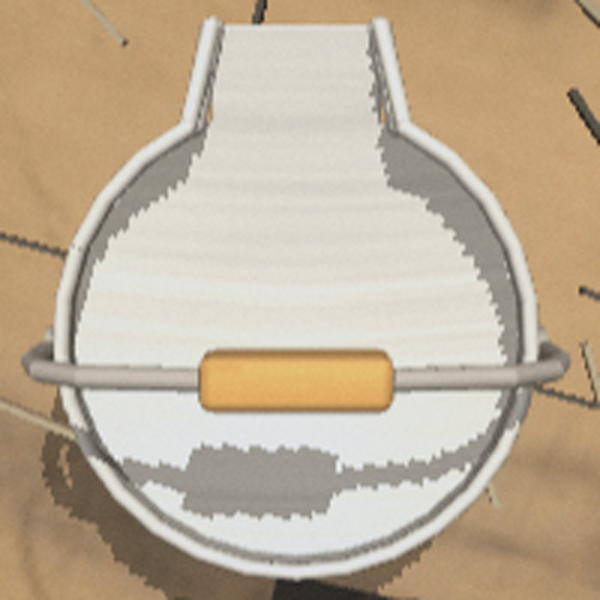

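```bash
python3 -c "
from h import *
import pickle
p=pickle.load(open('w4.pkl','rb'))
f=lambda u,v,z:atz('w',(u/3+220,v/3+80),z,p)
print('rim far pt',f(298,575,.0445), 'sides',f(57,335,.0445),f(538,335,.0445),'lip',f(300,24,.04))
b=f(298,575,.0445); print(b-.064*np.array([.952,.306,0]))
l=f(300,24,.04); print(l+.08*np.array([.952,.306,0]))
print(mv([.6290,-.1225,.038],107.8))"
```

```text
rim far pt [ 0.6523 -0.1135  0.0445] sides [ 0.6071 -0.1946  0.0445] [ 0.5685 -0.074   0.0445] lip [ 0.5156 -0.1569  0.04  ]
[ 0.5914 -0.1331  0.0445]
[ 0.5917 -0.1324  0.04  ]
[ 0.0151 -0.0046  2.7901  0.0131 -0.0144  0.0094]
```

```bash
python3 -c "
from h import *
print(mv([.6282,-.1224,.038],107.8))"
```

```text
[ 0.0334  0.0039  2.7901  0.0131 -0.0144  0.0094]
```

Call:
move_arm:
  motion: [0.03,0,0.7,0.01,-0.01,0,0.8,0.03,0,1.4,0.01,-0.01,0,0.8,0.03,0,2.0,0.01,-0.01,0,0.8,0.03,0,2.4,0.01,-0.01,0,0.8,0.03,0,2.65,0.01,-0.01,0,0.8,0.03,0,2.77,0.01,-0.01,0,0.8,0.03,0,2.79,0.01,-0.01,0,0.8,0.03,0,2.79,0.01,-0.01,0,0.8,0.03,0,2.79,0.01,-0.01,0,0.8,0.03,0,2.79,0.01,-0.01,0,0.8]

```text
time_s: 6.3
tcp_pos: [0.6292, -0.1224, 0.0394]
ee_rot: [[-0.952, -0.307, 0.002], [-0.307, 0.952, 0.0], [-0.002, -0.001, -1.0]]
wrist_force: [-0.3, -0.2, -0.4]
gripper_width: 0.3
```

```bash
python3 -c "
from h import *
st();im=imaging.capture('wrist');cv2.imwrite('pics/w5.png',im);im=imaging.capture('side');cv2.imwrite('pics/s5.png',cv2.resize(im[80:260,200:400],None,fx=3,fy=3,interpolation=2))"
```

```text
t 6.30 tcp [ 0.6292 -0.1224  0.0394] yaw 107.86 z [ 0.0021  0.0001 -1.    ] F [-0.3498 -0.2487 -0.4446] M [0.05   0.0561 0.0099] w 0.2997 j [  3.4245  33.36    -9.4335   0.0024 -47.0867 -75.5644]
```

View pics/w5.png

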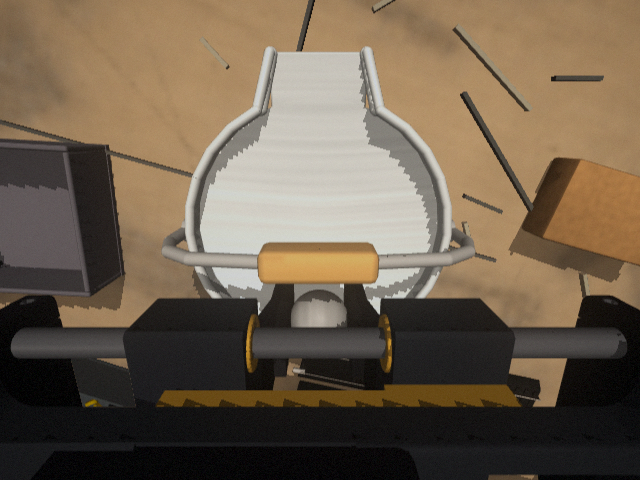

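View pics/s5.png

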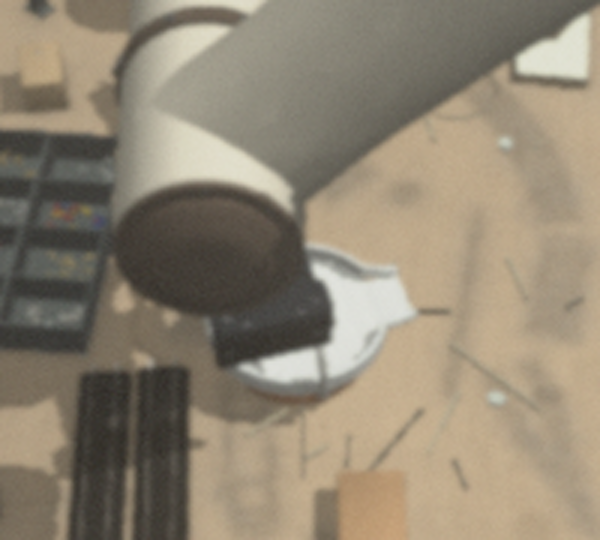

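The ball is held inside the dish on the far side of the bail, and the dish hasn't moved. I'll open the gripper partway.

Call:
move_arm:
  motion: [0.02,0,0.04,0.01,0.01,0,0.35,0.02,0,0.04,0.01,0.01,0,0.3,0.02,0,0.04,0.01,0.01,0,0.15,0.02,0,0.04,0.01,0.01,0,0.1,0.02,0,0.04,0.01,0.01,0,0.1,0.02,0,0.04,0.01,0.01,0,0.1,0.02,0,0.04,0.01,0.01,0,0.1,0.02,0,0.04,0.01,0.01,0,0.1]

```text
time_s: 7.07
tcp_pos: [0.6282, -0.1228, 0.0375]
ee_rot: [[-0.952, -0.306, 0.001], [-0.306, 0.952, -0.001], [-0.001, -0.001, -1.0]]
wrist_force: [-0.4, -0.9, -0.4]
gripper_width: 0.453
```

```bash
python3 -c "
from h import *
st();im=imaging.capture('wrist');cv2.imwrite('pics/w6.png',im)
print(mv([.6290,-.1224,.15],107.8))"
```

```text
t 7.07 tcp [ 0.6282 -0.1228  0.0375] yaw 107.85 z [ 0.0009 -0.001  -1.    ] F [-0.3669 -0.8734 -0.3788] M [-0.0304  0.0175  0.0039] w 0.4527 j [  3.4234  33.4463  -9.6523   0.0804 -46.8527 -75.6306]
[-0.0242 -0.     -2.8143 -0.0133  0.0055  0.0093]
```

View pics/w6.png

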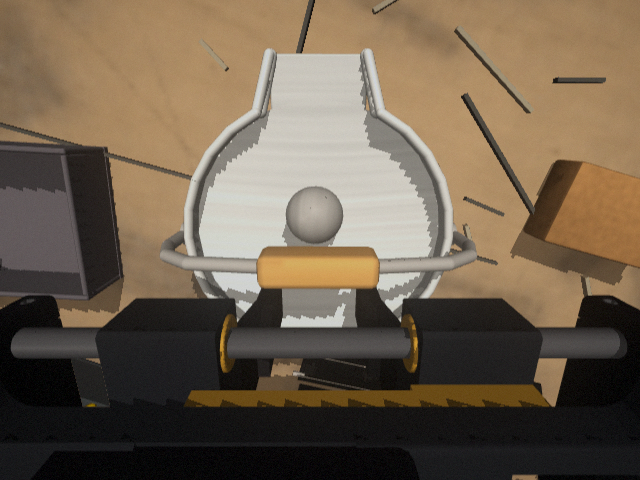

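Call:
move_arm:
  motion: [-0.01,0,-0.7,0,0,0,0.1,-0.01,0,-1.7,0,0,0,0.1,-0.02,0,-2.7,0,0,0,0.1,-0.02,0,-2.81,-0.01,0,0,0.1,-0.02,0,-2.81,-0.01,0,0,0.1]

```text
time_s: 7.53
tcp_pos: [0.6311, -0.1225, 0.1542]
ee_rot: [[-0.952, -0.307, 0.009], [-0.307, 0.952, -0.0], [-0.009, -0.003, -1.0]]
wrist_force: [0.2, -1.0, -1.3]
gripper_width: 0.453
```

```bash
python3 -c "
from h import *
st();print(mv([.593,-.1337,.145],197.8))"
```

```text
t 7.53 tcp [ 0.6311 -0.1225  0.1542] yaw 107.86 z [ 0.0092 -0.0002 -1.    ] F [ 0.2101 -1.0206 -1.2687] M [-0.0597  0.0554  0.0034] w 0.4533 j [  3.429   26.4469  -2.7566   0.0485 -60.2687 -75.5876]
[  0.9949   0.0265   0.2225  -0.1057   0.0516 -17.9868]
```

Call:
move_arm:
  motion: [0.1,0,0.2,-0.01,0.05,-1.2,0.1,0.2,0,0.22,-0.02,0.05,-2.5,0,0.3,0.01,0.22,-0.03,0.05,-3.8,0,0.4,0.01,0.22,-0.04,0.05,-5.1,0,0.5,0.01,0.22,-0.05,0.05,-6.4,0,0.6,0.02,0.22,-0.06,0.05,-7.7,-0.1,0.7,0.02,0.22,-0.07,0.05,-9.0,-0.2,0.8,0.02,0.22,-0.08,0.05,-10.3,-0.2,0.9,0.02,0.22,-0.09,0.05,-11.6,-0.2,0.95,0.02,0.22,-0.1,0.05,-12.9,-0.2,0.99,0.03,0.22,-0.1,0.05,-14.2,-0.2,0.99,0.03,0.22,-0.1,0.05,-15.5,-0.2,0.99,0.03,0.22,-0.1,0.05,-16.8,-0.2,0.99,0.03,0.22,-0.1,0.05,-17.6,-0.2,0.99,0.03,0.22,-0.1,0.05,-17.99,-0.2,0.99,0.03,0.22,-0.1,0.05,-17.99,-0.2,0.99,0.03,0.22,-0.1,0.05,-17.99,-0.2]

```text
time_s: 8.95
tcp_pos: [0.5925, -0.1335, 0.144]
ee_rot: [[0.305, -0.952, -0.002], [-0.952, -0.305, 0.0], [-0.001, 0.002, -1.0]]
wrist_force: [0.4, -0.3, -0.4]
gripper_width: 0.601
```

```bash
python3 -c "
from h import *
import pickle
st();p=imaging.camera_params('wrist');im=imaging.capture('wrist');cv2.imwrite('pics/w7.png',im);pickle.dump(p,open('w7.pkl','wb'))
T=np.linalg.inv(p['world_from_camera'])
for P in ([.593,-.1337,.09],):
  q=p['intrinsics']@(T@np.array(P+[1]))[:3];print(q/q[2])"
```

```text
t 8.95 tcp [ 0.5925 -0.1335  0.144 ] yaw -162.24 z [-0.0016  0.     -1.    ] F [ 0.3836 -0.3309 -0.4307] M [-0.0146  0.056   0.019 ] w 0.6010 j [  2.5583  24.0611  -8.3323  -0.0074 -57.6989  15.2007]
[315.545  261.7271   1.    ]
```

View pics/w7.png

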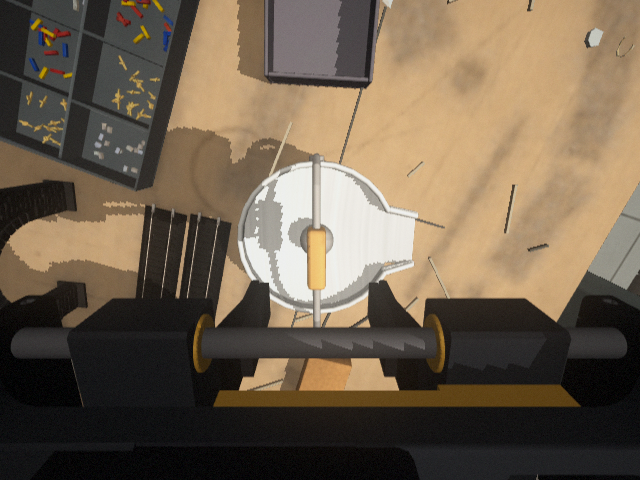

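```bash
python3 -c "
from h import *
import pickle
p=pickle.load(open('w7.pkl','rb'));im=cv2.imread('pics/w7.png')
cv2.imwrite('pics/w7c.png',cv2.resize(im[140:320,230:430],None,fx=4,fy=4,interpolation=2))
print(atz('w',(316.5,258.5),.088,p))
a=atz('w',(317.5,158),.04,p);b=atz('w',(317,290),.085,p);print(a,b)"
```

```text
[ 0.5929 -0.1354  0.088 ]
[ 0.6118 -0.1969  0.04  ] [ 0.585  -0.1117  0.085 ]
```

View pics/w7c.png

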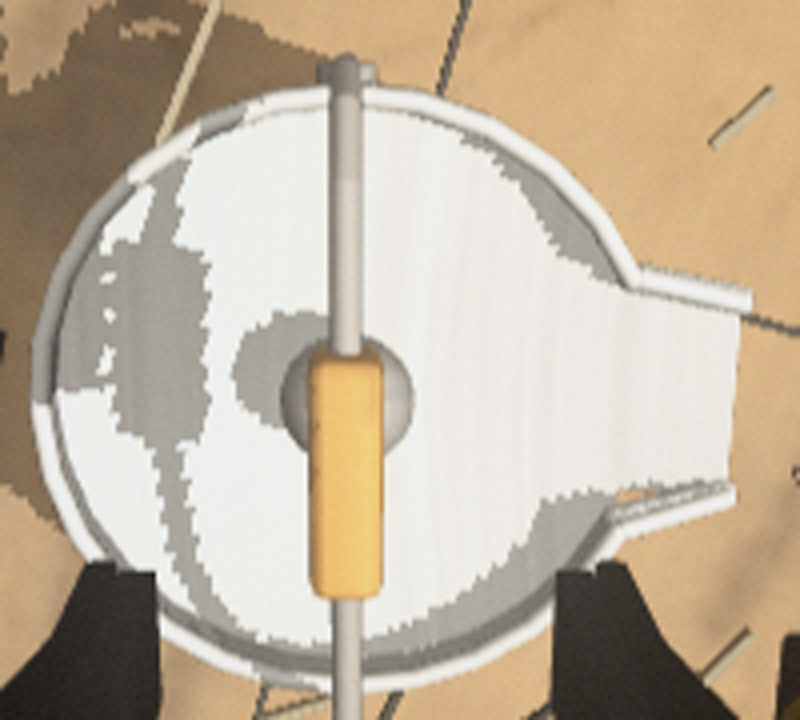

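The grip centre is at about (316.5,258) in the full image, aligned with the tool, and the ball is already near the middle of the dish. I'll go down around the grip.

```bash
python3 -c "
from h import *
print(mv([.5934,-.1345,.063],197.8))"
```

```text
[ 0.0308 -0.0118  2.0297  0.0128  0.0041 -0.0082]
```

Call:
move_arm:
  motion: [0.03,-0.01,0.6,0.01,0,0,-0.2,0.03,-0.01,1.1,0.01,0,0,-0.2,0.03,-0.01,1.5,0.01,0,0,0,0.03,-0.01,1.8,0.01,0,0,0.1,0.03,-0.01,1.97,0.01,0,0,0.2,0.03,-0.01,2.03,0.01,0,0,0.3,0.03,-0.01,2.03,0.01,0,0,0.35,0.03,-0.01,2.03,0.01,0,0,0.35,0.03,-0.01,2.03,0.01,0,0,0.35,0.03,-0.01,2.03,0.01,0,0,0.35]

```text
time_s: 9.83
tcp_pos: [0.5939, -0.1345, 0.064]
ee_rot: [[0.305, -0.952, 0.001], [-0.952, -0.305, 0.0], [0.0, -0.001, -1.0]]
wrist_force: [-0.3, 0.6, 0.2]
gripper_width: 0.326
```

```bash
python3 -c "
from h import *
st();im=imaging.capture('wrist');cv2.imwrite('pics/w8.png',im)
print(mv([.5934,-.1345,.063],197.8))"
```

```text
t 9.83 tcp [ 0.5939 -0.1345  0.064 ] yaw -162.24 z [ 0.0015  0.0003 -1.    ] F [-0.2618  0.5775  0.2482] M [-0.0214  0.043  -0.0054] w 0.3257 j [  2.4489  29.1269 -13.1245  -0.0155 -47.6635  15.3175]
[-0.0025  0.0094  0.0212 -0.0152 -0.0012 -0.0084]
```

View pics/w8.png

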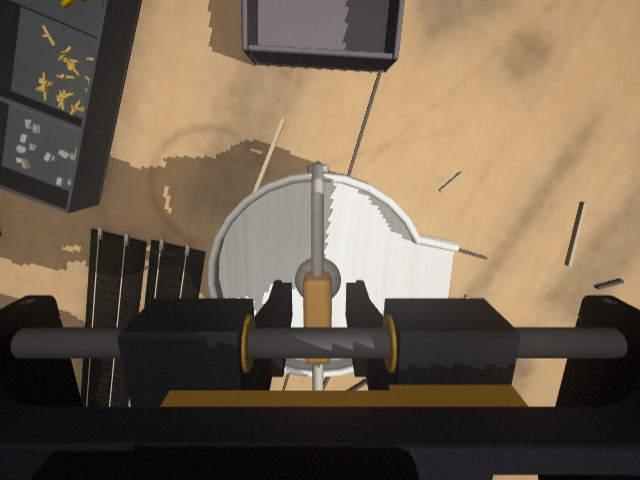

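```bash
python3 -c "
from h import *
p=imaging.camera_params('wrist');s=r.sense();T=np.linalg.inv(p['world_from_camera'])
yd=np.array([-.306,.952,0]);c=np.array([.5934,-.1345,.09])
for z in (.09,.074):
 for o in (-.022,0,.022):
  P=c+yd*o;P[2]=z;q=p['intrinsics']@(T@np.r_[P,1])[:3];print(z,o,(q/q[2])[:2])
im=cv2.imread('pics/w8.png');cv2.imwrite('pics/w8c.png',cv2.resize(im[240:400,240:400],None,fx=4,fy=4,interpolation=2))"
```

```text
0.09 -0.022 [315.6958 279.1716]
0.09 0 [315.9062 324.0448]
0.09 0.022 [316.0996 365.2828]
0.074 -0.022 [315.9902 265.9618]
0.074 0 [316.1702 307.2592]
0.074 0.022 [316.3368 345.5043]
```

View pics/w8c.png

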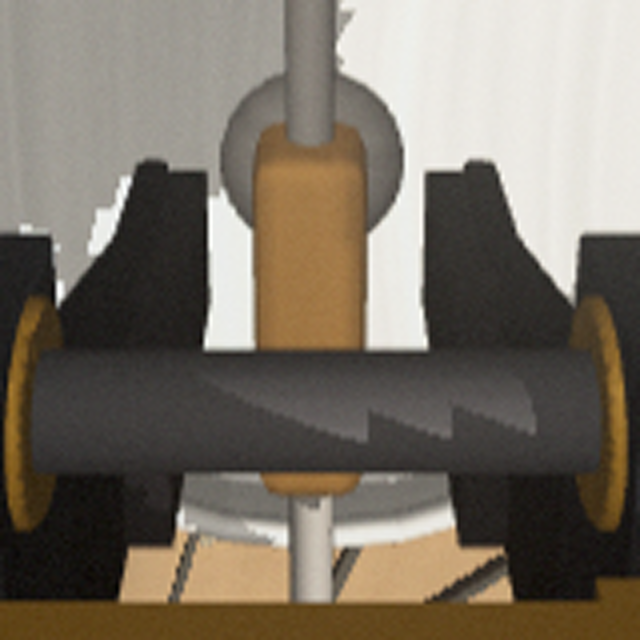

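The grip is about 1.6 px left of the midpoint between the fingers and correctly placed lengthways. I'll nudge that way and close gently.

Call:
move_arm:
  motion: [0,-0.01,0.02,-0.01,0,0,0.35,0,-0.01,0.02,-0.01,0,0,0.45,0,-0.01,0.02,-0.01,0,0,0.52,0,-0.01,0.02,-0.01,0,0,0.58,0,-0.01,0.02,-0.01,0,0,0.64,0,-0.01,0.02,-0.01,0,0,0.68,0,-0.01,0.02,-0.01,0,0,0.72,0,-0.01,0.02,-0.01,0,0,0.8,0,-0.01,0.02,-0.01,0,0,1,0,-0.01,0.02,-0.01,0,0,1,0,-0.01,0.02,-0.01,0,0,1,0,-0.01,0.02,-0.01,0,0,1]

```text
time_s: 10.88
tcp_pos: [0.5944, -0.1343, 0.0631]
ee_rot: [[0.305, -0.952, 0.001], [-0.952, -0.305, 0.0], [0.0, -0.001, -1.0]]
wrist_force: [1.2, -0.2, -1.0]
gripper_width: 0.147
```

```bash
python3 -c "
from h import *
st();im=imaging.capture('wrist');cv2.imwrite('pics/w9.png',im);st()
s=r.sense();print(mv(s['tcp_pos']+[0,0,.1],197.8))"
```

```text
t 10.88 tcp [ 0.5944 -0.1343  0.0631] yaw -162.24 z [ 0.001  0.    -1.   ] F [ 1.1704 -0.1653 -0.9772] M [ 0.0811 -0.2031 -0.0202] w 0.1475 j [  2.4705  29.2391 -13.0824   0.0032 -47.6239  15.2921]
t 10.93 tcp [ 0.5944 -0.1343  0.0631] yaw -162.24 z [ 0.001  0.    -1.   ] F [ 1.3731  0.7404 -0.5012] M [ 0.069 -0.22  -0.043] w 0.1437 j [  2.4661  29.2375 -13.0836  -0.0003 -47.6226  15.2908]
[ 0.0006 -0.0024 -2.5    -0.0109 -0.0029 -0.0087]
```

View pics/w9.png

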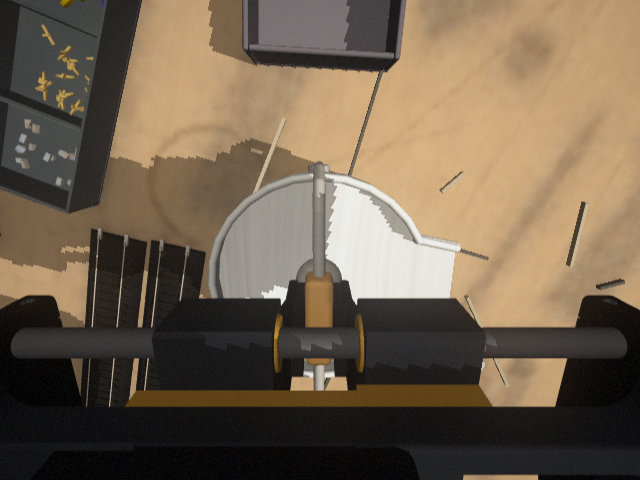

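The grip is clamped at 12.8 mm and the ball is still in the middle. Next is a slow straight lift.

Call:
move_arm:
  motion: [0,0,-0.02,0,0,0,1,0,0,-0.08,0,0,0,1,0,0,-0.18,0,0,0,1,0,0,-0.32,0,0,0,1,0,0,-0.49,0,0,0,1,0,0,-0.68,0,0,0,1,0,0,-0.88,0,0,0,1,0,0,-1.09,0,0,0,1,0,0,-1.3,0,0,0,1,0,0,-1.51,0,0,0,1,0,0,-1.71,0,0,0,1,0,0,-1.9,0,0,0,1,0,0,-2.07,0,0,0,1,0,0,-2.21,0,0,0,1,0,0,-2.33,0,0,0,1,0,0,-2.42,0,0,0,1,0,0,-2.48,0,0,0,1,0,0,-2.5,0,0,0,1,0,0,-2.5,0,0,0,1,0,0,-2.5,0,0,0,1]

```text
time_s: 12.6
tcp_pos: [0.5941, -0.1343, 0.1627]
ee_rot: [[0.305, -0.952, 0.0], [-0.952, -0.305, 0.0], [-0.0, -0.0, -1.0]]
wrist_force: [-0.4, -0.1, -3.0]
gripper_width: 0.142
```

```bash
python3 -c "
from h import *
st();im=imaging.capture('wrist');cv2.imwrite('pics/w10.png',im);im=imaging.capture('side');cv2.imwrite('pics/s10.png',cv2.resize(im[80:260,200:400],None,fx=3,fy=3,interpolation=2));st()"
```

```text
t 12.60 tcp [ 0.5941 -0.1343  0.1627] yaw -162.24 z [ 0.0002  0.0001 -1.    ] F [-0.3519 -0.1021 -2.9932] M [0.0115 0.1067 0.014 ] w 0.1421 j [  2.4695  23.176   -6.7994  -0.0073 -60.0153  15.2919]
t 12.70 tcp [ 0.5941 -0.1343  0.1626] yaw -162.24 z [ 0.      0.0001 -1.    ] F [-0.0269 -0.4452 -2.4697] M [-0.0021  0.115   0.0054] w 0.1434 j [  2.4688  23.1818  -6.7993  -0.0058 -60.0158  15.2913]
```

View pics/w10.png

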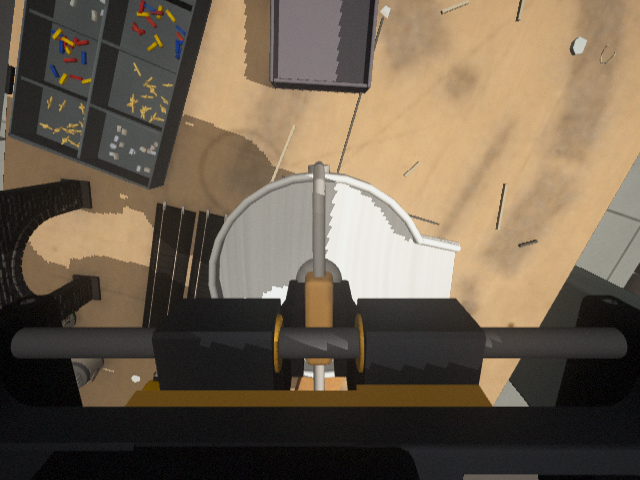

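View pics/s10.png

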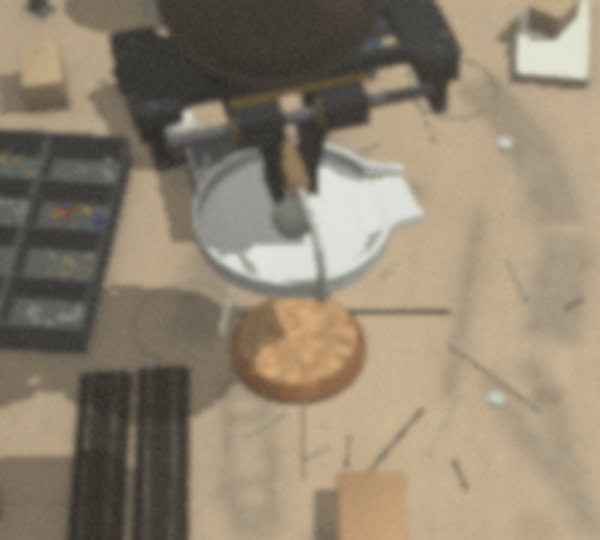

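The dish is level about 10 cm above the stand with the ball in the middle: the wrist image matches the one before the lift, and the side view shows the ball centred. I'll do the quarter turn counter-clockwise in two smooth halves.

Call:
move_arm:
  motion: [0,0,0,0,0,-0.07,1,0,0,0,0,0,-0.29,1,0,0,0,0,0,-0.65,1,0,0,0,0,0,-1.15,1,0,0,0,0,0,-1.76,1,0,0,0,0,0,-2.45,1,0,0,0,0,0,-3.17,1,0,0,0,0,0,-3.92,1,0,0,0,0,0,-4.68,1,0,0,0,0,0,-5.44,1,0,0,0,0,0,-6.16,1,0,0,0,0,0,-6.84,1,0,0,0,0,0,-7.45,1,0,0,0,0,0,-7.96,1,0,0,0,0,0,-8.39,1,0,0,0,0,0,-8.71,1,0,0,0,0,0,-8.93,1,0,0,0,0,0,-9.0,1,0,0,0,0,0,-9.0,1,0,0,0,0,0,-9.0,1]

```text
time_s: 14.37
tcp_pos: [0.5941, -0.1343, 0.1626]
ee_rot: [[0.889, -0.458, 0.0], [-0.458, -0.889, 0.0], [-0.0, -0.0, -1.0]]
wrist_force: [0.4, 0.6, -2.9]
gripper_width: 0.148
```

```bash
python3 -c "
from h import *
st();print(mv([.5941,-.1343,.1627],287.4));im=imaging.capture('wrist');cv2.imwrite('pics/w11.png',im)"
```

```text
t 14.37 tcp [ 0.5941 -0.1343  0.1626] yaw -117.25 z [ 0.      0.0001 -1.    ] F [ 0.377   0.5617 -2.8932] M [-0.0377  0.1503 -0.0517] w 0.1481 j [  2.4716  23.1839  -6.8005  -0.005  -60.0139  60.2837]
[ 0.0006  0.0002 -0.0023 -0.0009 -0.0002 -8.9294]
```

View pics/w11.png

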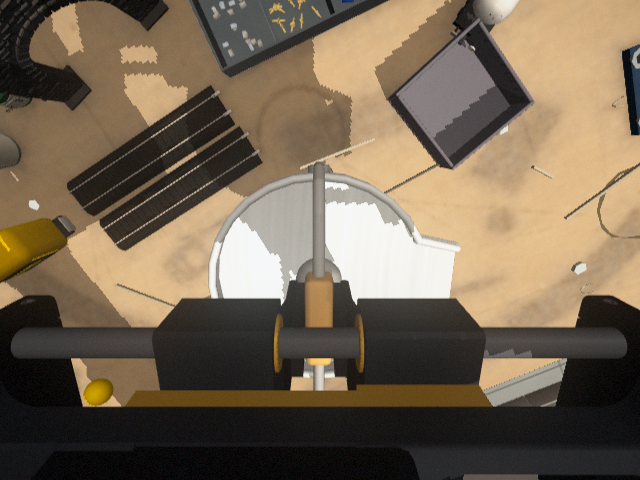

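Halfway round, the dish and ball look the same in the wrist view as before the turn. I'll do the second half.

Call:
move_arm:
  motion: [0,0,0,0,0,-0.07,1,0,0,0,0,0,-0.29,1,0,0,0,0,0,-0.65,1,0,0,0,0,0,-1.15,1,0,0,0,0,0,-1.76,1,0,0,0,0,0,-2.45,1,0,0,0,0,0,-3.17,1,0,0,0,0,0,-3.92,1,0,0,0,0,0,-4.68,1,0,0,0,0,0,-5.44,1,0,0,0,0,0,-6.16,1,0,0,0,0,0,-6.84,1,0,0,0,0,0,-7.45,1,0,0,0,0,0,-7.96,1,0,0,0,0,0,-8.35,1,0,0,0,0,0,-8.65,1,0,0,0,0,0,-8.85,1,0,0,0,0,0,-8.93,1,0,0,0,0,0,-8.93,1,0,0,0,0,0,-8.93,1]

```text
time_s: 16.08
tcp_pos: [0.5941, -0.1343, 0.1626]
ee_rot: [[0.954, 0.299, -0.0], [0.299, -0.954, 0.0], [0.0, -0.0, -1.0]]
wrist_force: [0.8, -0.9, -2.5]
gripper_width: 0.148
```

```bash
python3 -c "
from h import *
st();im=imaging.capture('wrist');cv2.imwrite('pics/w12.png',im);im=imaging.capture('side');cv2.imwrite('pics/s12.png',cv2.resize(im[60:260,200:400],None,fx=3,fy=3,interpolation=2));im=imaging.capture('top');cv2.imwrite('pics/t12.png',cv2.resize(im[120:280,340:540],None,fx=3.5,fy=3.5,interpolation=2));st()"
```

```text
t 16.08 tcp [ 0.5941 -0.1343  0.1626] yaw -72.61 z [-0.      0.0001 -1.    ] F [ 0.755  -0.8921 -2.456 ] M [-0.0978  0.1455 -0.0122] w 0.1483 j [  2.4682  23.1839  -6.8012  -0.0043 -60.0155 104.9223]
t 16.23 tcp [ 0.5941 -0.1343  0.1626] yaw -72.61 z [ 0.      0.0001 -1.    ] F [-0.0345 -0.1088 -3.4444] M [-0.1314  0.1025 -0.0471] w 0.1433 j [  2.4679  23.1841  -6.8006  -0.0064 -60.0143 104.9295]
```

View pics/w12.png

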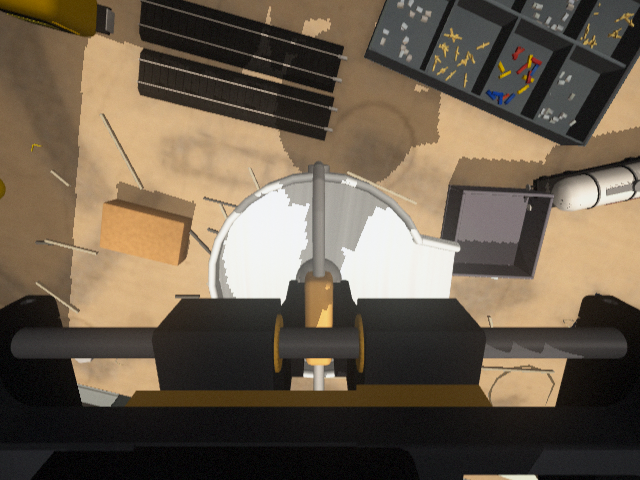

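View pics/s12.png

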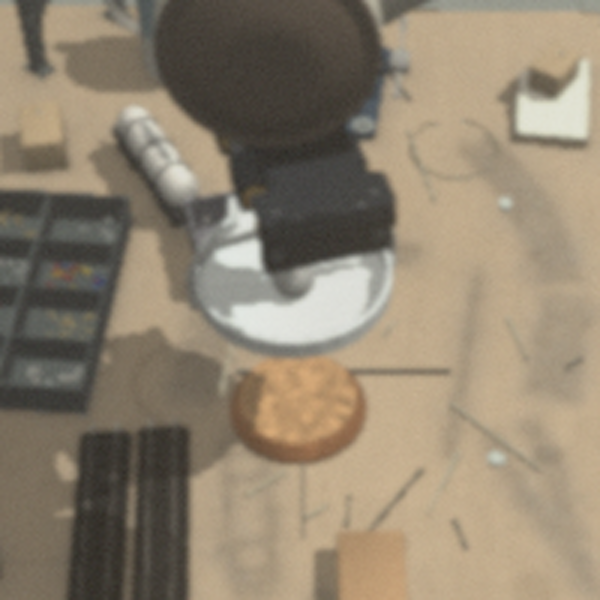

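View pics/t12.png

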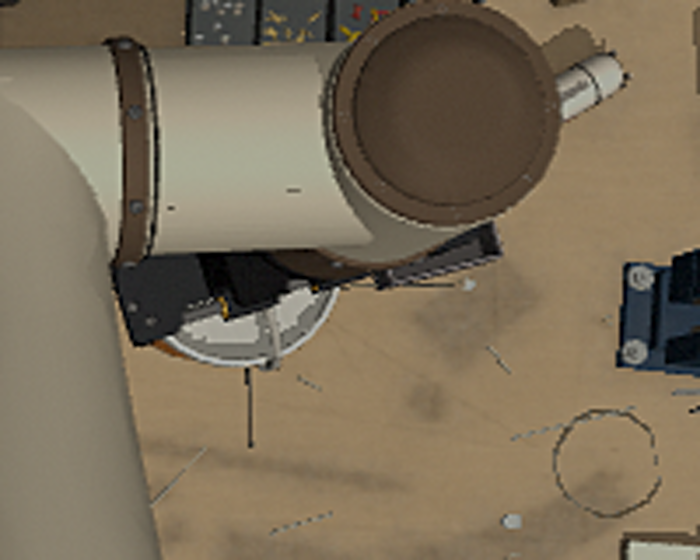

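The lip points at the tote, the ball is centred, and the dish sits in the hand as it did before the lift. I'll hold briefly, check for drift, and hand in.

Call:
move_arm:
  motion: [0,0,0,0,0,0,1,0,0,0,0,0,0,1,0,0,0,0,0,0,1,0,0,0,0,0,0,1,0,0,0,0,0,0,1,0,0,0,0,0,0,1,0,0,0,0,0,0,1,0,0,0,0,0,0,1]

```text
time_s: 16.9
tcp_pos: [0.5941, -0.1343, 0.1626]
ee_rot: [[0.954, 0.299, 0.0], [0.299, -0.954, 0.0], [0.0, -0.0, -1.0]]
wrist_force: [-0.6, -0.3, -3.5]
gripper_width: 0.144
```

```bash
python3 -c "
from h import *
im=imaging.capture('wrist');a=cv2.imread('pics/w12.png');b=cv2.imread('pics/w9.png');
print(np.abs(im.astype(int)-a)[150:300,205:460].mean());cv2.imwrite('pics/w13.png',im)
c=lambda x:cv2.resize(x[150:380,200:470],None,fx=1.4,fy=1.4);cv2.imwrite('pics/cmp.png',np.hstack([c(b),c(im)]));st()"
```

```text
1.4172636165577341
t 16.95 tcp [ 0.5941 -0.1343  0.1626] yaw -72.60 z [-0.      0.0001 -1.    ] F [-0.8343  0.6697 -3.3906] M [-0.0799  0.116   0.0316] w 0.1442 j [  2.4713  23.1843  -6.8015  -0.0054 -60.0148 104.9269]
```

View pics/cmp.png

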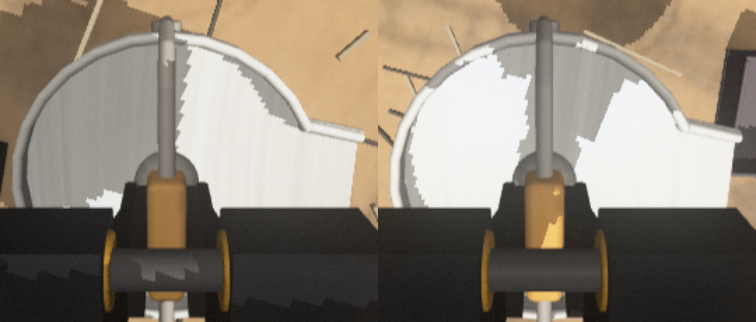

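The comparison of before the lift (left) and now (right) shows the dish, bail and ball in the same place relative to the gripper, so the dish is level and the ball is centred.

```bash
python3 -c "
from station import r
print(r.finish_job())"
```

```text
the job is handed in; nothing more can be done
None
```

The job is done and handed in at about 17 s of the 54 s allowed. I took the steel ball off the rails and let it into the dish on its +x side, where it rolled to the middle. I then lifted the dish straight up by its grip by about 10 cm and turned it 89.6° counter-clockwise over the stand, so its lip points at the tote.

**Last checks:**
- **Holding still:** the gripper was steady at a height of 0.163 m (TCP), pointing straight down. It was closed to 12.5 mm on the 13 mm grip and carried about 3 N, roughly the weight of the dish and ball.
- **Level, ball centred:** the wrist pictures from before the lift and from the end show the dish, bail and ball in the same place relative to the gripper.
- **Lip direction:** the lip points along −72.6°; I measured the tote at −73.7° and a true quarter turn would be about −72.2°.
- **Other objects:** I saw no contact with the tote, sanding block, tape measure or nut, but I did not measure their positions again at the end.

**Disagreements:** the cameras differed by 2–4 mm on where the grip and ball were, within or slightly over the stated calibration. I settled this by centring the fingers on each in the close-up wrist views.

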